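# Seat the eared carrier plate in the probe station bracket

## Task

Pick up by its handle the carrier plate that has a narrow ear at each end, and push it straight down by the handle into the black bracket, one ear into each spring-clip slot, until it is fully home and lies flat on the bracket's base; do not let it drop in. Then let go, and leave the plain rectangular plate and the round plate where they are.

Things in the scene. Friction and masses are not known exactly. Their poses are not given: they have to be found in the camera images.
- carrier_grip (a point): Sizes in mm. Handle-bar centre of the eared aluminium plate (0.13-0.22 kg), 44 above its flat underside. Plate 76 (x) x 80 (y) x 8 thick; an ear 20 wide, 8 thick stands out 28 from each y end (136 overall). Black bow handle: bar 14 wide (x: grip across it), 64 long (y), 16 high, on posts 56 apart; bar top 52 up. z up. Starts flat on the table. Same either way round.
- bracket: Sizes in mm. Black, fixed; origin at underside centre, z up, y through both slots. Base 90x164, top at z 20. Slots at y +-64, 42 wide, open above, flared lips up to z 73; ears up to 7 off still go in. Two leaf springs per slot grip the ear's sides: by weight alone it sticks 10 high; pushing home takes 6-16 N, and it stays. Home: bar centre at z 64 over the origin, ears along y, either way round.
- blank_grip (a point): Sizes in mm. Bystander: centre of the handle bar of a plain rectangular aluminium plate 76 x 136 x 8 without ears, with the same bow handle; point 44 above its underside, y along the bar. To be left where it is.
- round_grip (a point): Sizes in mm. Bystander: centre of the handle bar of a round aluminium plate, diameter 104, 8 thick, with the same bow handle; point 44 above its underside, y along the bar. To be left where it is.
Things that resemble listed ones, but are neither listed nor needed, are in the scene too. What is shaped like the part that bears carrier_grip but brown or pink is not meant.

How it is judged:
By the outcome, as a careful person would: the job done as asked, in the order asked, and still so for the second after the job is handed in, with the robot touching nothing.
It also fails if it takes over 38 s, if anything falls off the work surface, if the arm or the gripper's body presses on something with over 40 N, if the wrist force passes 120 N, or if a joint passes its speed limit or range.

## Robot

A 6-joint arm with a two-finger parallel gripper is mounted at the origin on the work surface. World frame = base frame: x ahead of the robot, y to its left, z up, the work surface at z = 0. Lengths are in m, angles in degrees, forces in N, time in s.
With the tool pointing down it reaches from about 0.25 to 0.775 m from the base axis. Payload 4 kg.
Tool frame: the origin (TCP) lies between the finger pads; the fingertips stand 17 mm ahead of it and the grasp point (between the pads) lies 2 mm behind it (tip_extent is the distance from the TCP to the fingertips, in m); z points along the fingers, y is the line along which they close (so a half turn about z gives the same grasp; the last joint's range is limited). The gripper opens to 94 mm and grips with 3 to 60 N. Pads are 16 mm wide; open, the fingers measure 119 mm over their backs; the gripper's body (75 mm by 177 mm) begins 78 mm behind the grasp point.
Start: joints at [-70.422, 4.996, 78.535, -0, 96.463, -5.907], TCP at [0.237, -0.497, 0.223] pointing down, gripper open.
Joint ranges: [-177.83, 177.83], [-43.37, 116.18], [15.69, 146.23], [-61.86, 241.86], [9.47, 152.12], [-147.06, 147.06]. Speed limits (degrees/s): [159.86, 159.86, 180, 180, 180, 180].

## Interface

Orientations are given as a 3x3 rotation matrix whose columns are the frame's x, y, z axes.
In Python, from bench import sense, grab_frame, camera_params, job_done, tip_extent gives the robot as it stands.
- The arm moves only by the shell command python3 -m pendant 'ROWS' [OPENING] [FORCE]. ROWS is JSON, a list of rows, each an object of numbers: "dx", "dy", "dz": the shift along the tool's x, y, z as a fraction of full scale; "wx", "wy", "wz": the turn, a rotation vector about the tool's x, y, z as a fraction of full scale. A call has 1 to 12 rows; each row shifts and turns the commanded pose from where the row before left it, along the tool's axes as they then stand; what a row does not reach is not made up. Full scale, the value 1, is 0.06 m for a shift and 0.15 rad for a turn. A row lasts 1/8 s, in which the tool goes at most 62.5 mm and 10.7 degrees, less where a joint would pass 70% of its speed; a pose out of reach is approached as far as the arm can. A call with a number of a shift or a turn outside -1 to 1 is refused whole. A call with a gripper value outside its range is refused whole. OPENING is the gripper's target within -1 to 1 (shut at 1, half-way at 0, fully open at -1), set as the call begins (- or left out, the last holds). The fingers move at their own pace and stop on an object; FORCE is the grip in N (left out, the last holds). Time passes only in rows, so rows that do not move let the fingers close. It gives the time, the measured TCP pose, the force, the opening and the grip force at its end, in the units of the state.
- sense(): the state, without advancing time (a new reading comes with each control period).
- grab_frame(name): name is "scene" or "side" or "wrist"; returns the picture (480x640x3 uint8, red, green, blue); there is no depth.
- camera_params(name): a dict with "vfov" (degrees; the focal length in pixels is half the picture's height over the tangent of half this angle, whatever the lens; pixels are square), "cx", "cy" (the principal point, pixels), "T" (4x4, takes a point from camera to world coordinates). Camera axes: x right, y down, z forward; pixel columns grow to the right and rows downward; lengths in m; the calibration is good to about 2 mm. A picture is of the moment at which its call begins: read the wrist's pose just before it. camera_params takes no time and is no camera call; for the wrist camera it gives the pose at the moment of the call.
- job_done(): hands the job in; it is judged then, once.
The state is a dict: "clock": time; "q": joint angles; "qvel": joint speeds; "tau": joint torques, N m; "tool_pos": TCP position; "eef_rot": TCP orientation; "wrist_force": force on the tool from outside, world axes, zero at the start; "wrist_torque": the same for the moment, N m; "gripper_width": finger opening in m; "grasp_force": force on a finger pad.
Only numpy, scipy, OpenCV 4.12 (cv2) and the standard library are available. Lean on these libraries where they do the work, as an engineer would, in place of code of your own. Each camera call takes 0.05 s, during which the arm holds its last target. There are 200 camera calls.

## Working session

There is one attempt and no reset: what is moved stays moved. The work goes in short steps, Python scripts to look and compute and a shell command to move; the robot and the scene stay as the last step left them, time stands still between calls to the robot, and variables do not carry over. Pictures are saved under pics/ and viewed, at most 10 in all, crops included, and the job is handed in when it is done.

```bash
mkdir -p pics; python3 - <<'E'
from bench import *
import cv2,numpy as np
for n in("scene","side"):
    f=grab_frame(n);cv2.imwrite(f"pics/{n}0.png",f[:,:,::-1])
    p=camera_params(n);print(n,p["vfov"],p["cx"],p["cy"],np.round(p["T"],3).tolist())
s=sense();print(s["clock"],np.round(s["eef_rot"],3).tolist(),s["gripper_width"],tip_extent)
E
```

```text
scene 56.697922002198766 321.79607078436896 242.64535083332848 [[0.079, 0.758, -0.647, 0.986], [0.997, -0.05, 0.063, -0.14], [0.015, -0.65, -0.76, 0.693], [0.0, 0.0, 0.0, 1.0]]
side 47.95162754766725 316.58199370427167 240.9257414537493 [[-0.997, -0.061, 0.052, 0.404], [-0.076, 0.511, -0.856, 0.703], [0.026, -0.857, -0.514, 0.541], [0.0, 0.0, 0.0, 1.0]]
0.1 [[0.903, 0.43, -0.001], [0.43, -0.903, 0.002], [0.0, -0.002, -1.0]] 0.09432586573459333 0.017
```

View pics/scene0.png

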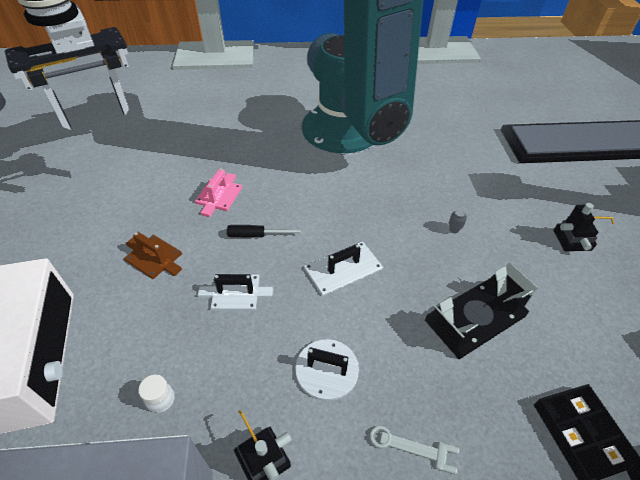

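View pics/side0.png

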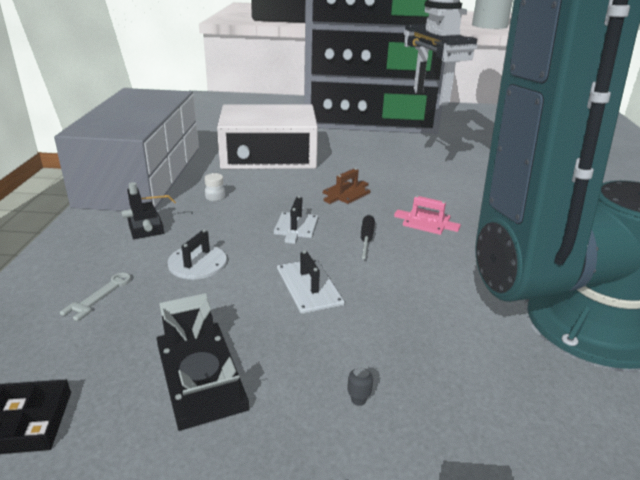

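In the scene view, the eared aluminium plate is at (235,290), the plain rectangular plate at (343,267), the round plate at (327,368), and the brown and pink eared decoys are at (153,255) and (218,190). The bracket is at (482,310). The plate at (235,290) fits: it is aluminium and has an ear at each end, at about (200,292) and (270,291). I'll confirm in an enlarged crop.

```bash
python3 - <<'E'
from bench import *
import cv2,numpy as np
s=cv2.imread("pics/scene0.png");d=cv2.imread("pics/side0.png")
def crop(im,x,y,w,h,k):
    c=cv2.resize(im[y:y+h,x:x+w],None,fx=k,fy=k,interpolation=cv2.INTER_CUBIC)
    for i in range(0,w,10): cv2.putText(c,str(x+i),(i*k,8),0,.3,(0,255,255),1) if i%20==0 else 0; cv2.line(c,(i*k,10),(i*k,14),(0,255,255),1)
    for j in range(0,h,10): cv2.putText(c,str(y+j),(0,j*k+4),0,.3,(0,255,255),1) if j else 0
    return c
A=crop(s,185,255,100,75,4);B=crop(s,420,255,130,105,3)
C=crop(d,265,185,65,70,4);D=crop(d,145,285,115,150,3) 
cv2.imwrite("pics/c1.png",np.vstack([np.hstack([A,np.zeros((300,10,3),np.uint8),cv2.resize(B[:300],(390,300))]),np.hstack([cv2.copyMakeBorder(C[:280],0,20,0,0,0),np.zeros((300,540,3),np.uint8)])]))
cv2.imwrite("pics/c2.png",D)
print(camera_params("scene").keys())
E
```

```text
dict_keys(['vfov', 'cx', 'cy', 'T'])
```

View pics/c1.png

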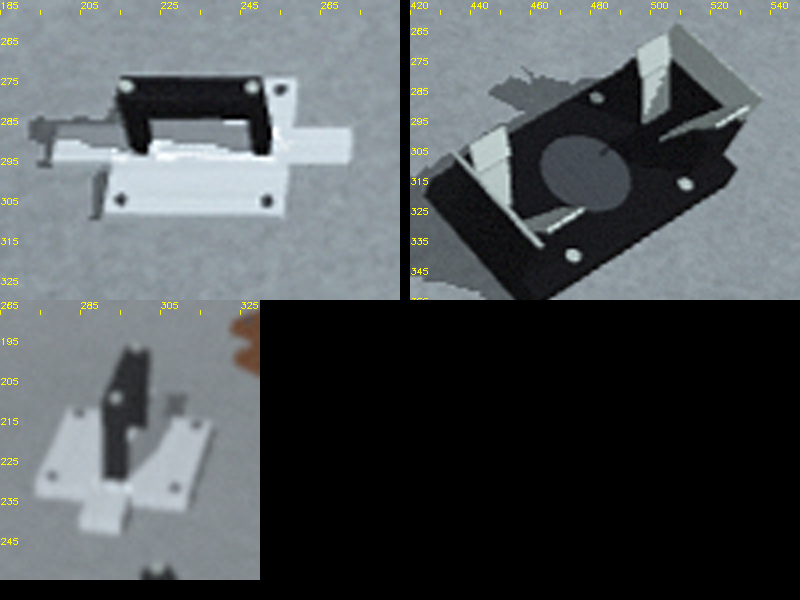

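View pics/c2.png

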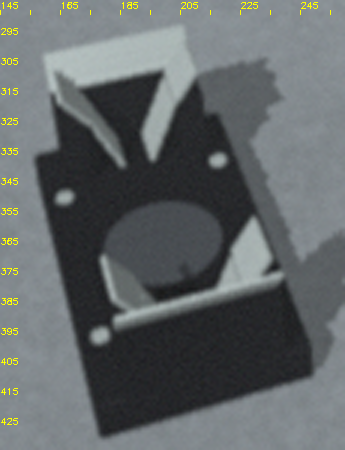

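The crop confirms it: this is the aluminium plate with a 20 mm ear at each end and a black bow handle, with bar screws at scene (216.5,276.5) and (248,276.5). The bracket's base screws are at scene (482,287), (512,316) and (474,340), and its disc is centred at (478,312).

```bash
cat > h.py <<'E'
from bench import *
import numpy as np
def ray(n,u,v,p=None):
    p=p or camera_params(n);f=240/np.tan(np.radians(p["vfov"]/2));T=np.array(p["T"])
    d=T[:3,:3]@[(u-p["cx"])/f,(v-p["cy"])/f,1];return T[:3,3],d/np.linalg.norm(d)
def onz(n,u,v,z,p=None):
    o,d=ray(n,u,v,p);return o+d*(z-o[2])/d[2]
def tri(a,b):
    (o1,d1),(o2,d2)=ray("scene",*a),ray("side",*b)
    s=np.linalg.lstsq(np.c_[d1,-d2],o2-o1,rcond=None)[0]
    P,Q=o1+s[0]*d1,o2+s[1]*d2;return (P+Q)/2,np.linalg.norm(P-Q)
E
python3 - <<'E'
from h import *
np.set_printoptions(precision=4,suppress=True)
S=[(216.5,276.5),(248,276.5)];D=[(299.5,197),(294,209.5)]
for a,b in zip(S,D):
    print("bar",*tri(a,b),onz("scene",*a,.052),onz("side",*b,.052))
print("plate ctr scene",onz("scene",234.7,291,.008),"side",[(onz("side",*x,.008)) for x in[((265+52/4),185+175/4),(265+174/4,185+187/4),(265+80/4,185+113/4),(265+196/4,185+125/4)]])
print("scene plate screws",[onz("scene",*x,.008) for x in[(255,277),(214.8,304.8),(251.3,305)]])
print("ear ends", onz("scene",272.7,289.5,.006),onz("scene",198.3,291.5,.006))
for x in[(482.3,287.3),(511.7,316.3),(474.3,340),(478.3,312.3)]:print("brk scene",onz("scene",*x,.02))
for x in[(166.7,351),(217.7,338.3),(178.3,396.7),(199.3,365.7)]:print("brk side",onz("side",*x,.02))
print("disc tri",*tri((478.3,312.3),(199.3,365.7)))
E
```

```text
bar [ 0.5028 -0.2805  0.0502] 0.004034943884795557 [ 0.5065 -0.2791  0.052 ] [ 0.5012 -0.28    0.052 ]
bar [ 0.5074 -0.2245  0.0507] 0.0031656374556228825 [ 0.5103 -0.2236  0.052 ] [ 0.5062 -0.2243  0.052 ]
plate ctr scene [ 0.5092 -0.2528  0.008 ] side [array([ 0.5377, -0.222 ,  0.008 ]), array([ 0.4765, -0.2174,  0.008 ]), array([ 0.5322, -0.2886,  0.008 ]), array([ 0.4708, -0.2829,  0.008 ])]
scene plate screws [array([ 0.4797, -0.2161,  0.008 ]), array([ 0.5368, -0.2871,  0.008 ]), array([ 0.5418, -0.2216,  0.008 ])]
ear ends [ 0.5092 -0.183   0.006 ] [ 0.5043 -0.32    0.006 ]
brk scene [0.5404 0.2032 0.02  ]
brk scene [0.6046 0.2357 0.02  ]
brk scene [0.6452 0.1558 0.02  ]
brk scene [0.5925 0.1793 0.02  ]
brk side [0.6407 0.1564 0.02  ]
brk side [0.577  0.1232 0.02  ]
brk side [0.6005 0.2359 0.02  ]
brk side [0.5887 0.1797 0.02  ]
disc tri [0.5902 0.1794 0.0186] 0.0028890352303276067
```

```bash
python3 -m pendant '[{"wz":-1},{"wz":-1},{"wz":-1},{"wz":-1},{"wz":-1},{"wz":-1},{"wz":-1}]' && python3 -m pendant '[{"dx":0.63,"dy":0.59},{"dx":0.63,"dy":0.59},{"dx":0.63,"dy":0.59},{"dx":0.63,"dy":0.59},{"dx":0.63,"dy":0.59},{"dx":0.63,"dy":0.59},{"dx":0.63,"dy":0.59},{"dx":0}]' && python3 - <<'E'
from h import *
import cv2
s=sense();p=camera_params("wrist");f=grab_frame("wrist");cv2.imwrite("pics/w1.png",f[:,:,::-1])
import json;json.dump(dict(vfov=p["vfov"],cx=p["cx"],cy=p["cy"],T=np.array(p["T"]).tolist()),open("w1.json","w"))
print(s["clock"],s["tool_pos"],np.round(s["eef_rot"],3).tolist(),np.round(p["T"],3).tolist())
E
```

```text
invalid input
```

```bash
Z='x'; python3 -m pendant '[{"dx":0,"dy":0,"dz":0,"wx":0,"wy":0,"wz":-1},{"dx":0,"dy":0,"dz":0,"wx":0,"wy":0,"wz":-1}]'; echo; python3 -m pendant '[{"wz":-0.99}]' - ; python3 -m pendant --help
```

```text
clock: 0.35
tool_pos: [0.2365, -0.4962, 0.2218]
eef_rot: [[0.732, 0.681, -0.0], [0.681, -0.732, 0.001], [0.001, -0.001, -1.0]]
wrist_force: [-0.1, -0.1, 1.0]
gripper_width: 0.094
grasp_force: 0.0
invalid input
invalid input: not JSON, or not a number
```

All six keys are required in every row, so I'll write them all out. Five more turns to go.

```bash
python3 -m pendant '[{"dx":0,"dy":0,"dz":0,"wx":0,"wy":0,"wz":-1},{"dx":0,"dy":0,"dz":0,"wx":0,"wy":0,"wz":-1},{"dx":0,"dy":0,"dz":0,"wx":0,"wy":0,"wz":-1},{"dx":0,"dy":0,"dz":0,"wx":0,"wy":0,"wz":-1},{"dx":0,"dy":0,"dz":0,"wx":0,"wy":0,"wz":-1}]' >/dev/null && python3 -m pendant '[{"dx":0.63,"dy":0.59,"dz":0,"wx":0,"wy":0,"wz":0},{"dx":0.63,"dy":0.59,"dz":0,"wx":0,"wy":0,"wz":0},{"dx":0.63,"dy":0.59,"dz":0,"wx":0,"wy":0,"wz":0},{"dx":0.63,"dy":0.59,"dz":0,"wx":0,"wy":0,"wz":0},{"dx":0.63,"dy":0.59,"dz":0,"wx":0,"wy":0,"wz":0},{"dx":0.63,"dy":0.59,"dz":0,"wx":0,"wy":0,"wz":0},{"dx":0.63,"dy":0.59,"dz":0,"wx":0,"wy":0,"wz":0},{"dx":0,"dy":0,"dz":0,"wx":0,"wy":0,"wz":0}]' && python3 - <<'E'
from h import *
import cv2
s=sense();p=camera_params("wrist");f=grab_frame("wrist");cv2.imwrite("pics/w1.png",f[:,:,::-1])
import json;json.dump(dict(vfov=p["vfov"],cx=p["cx"],cy=p["cy"],T=np.array(p["T"]).tolist()),open("w1.json","w"))
print(s["clock"],s["tool_pos"],np.round(p["T"],3).tolist())
E
```

```text
clock: 1.98
tool_pos: [0.5055, -0.2487, 0.2215]
eef_rot: [[0.071, 0.998, -0.001], [0.998, -0.071, 0.001], [0.001, -0.001, -1.0]]
wrist_force: [-0.0, -0.6, 0.1]
gripper_width: 0.0942
grasp_force: 0.0
1.975 [ 0.50550737 -0.24872312  0.22149778] [[0.998, -0.069, -0.016, 0.509], [-0.07, -0.971, -0.23, -0.183], [0.0, 0.23, -0.973, 0.383], [0.0, 0.0, 0.0, 1.0]]
```

View pics/w1.png

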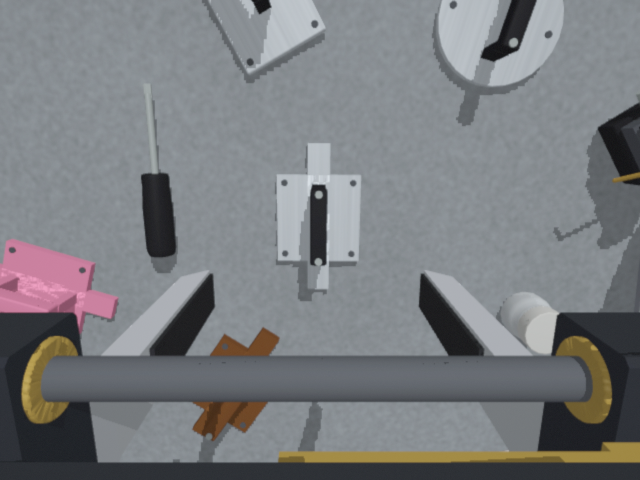

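The wrist view shows the eared plate's bar, with screws at (319,195) and (318.5,262), vertical in the picture and so already aligned with the pads. Its plate screws are at (284,183), (353,183), (285,254) and (352,254).

```bash
python3 - <<'E'
from h import *
import json
p=json.load(open("w1.json"))
a,b=[onz("w",*x,.052,p) for x in[(319,195),(318.5,262)]]
print(a,b,(a+b)/2,np.linalg.norm(a-b))
q=np.array([onz("w",*x,.008,p) for x in[(284,183),(353,183),(285,254),(352,254)]]);print(q,q.mean(0))
R=np.array(sense()["eef_rot"]);t=sense()["tool_pos"]
tgt=np.r_[((a+b)/2)[:2],.044+.002-.004];print(R.T@(tgt-t)/.06)
E
```

```text
[ 0.50840092 -0.22549515  0.052     ] [ 0.50414253 -0.28114588  0.052     ] [ 0.50627173 -0.25332052  0.052     ] 0.05581341813427777
[[ 0.47762049 -0.21810426  0.008     ]
 [ 0.53958429 -0.22247692  0.008     ]
 [ 0.47270743 -0.28417893  0.008     ]
 [ 0.53533385 -0.28860204  0.008     ]] [ 0.50631152 -0.25334054  0.008     ]
[-0.04971407  0.04155949  2.99311332]
```

```bash
python3 -m pendant '[{"dx":-0.05,"dy":0.04,"dz":0.6,"wx":0,"wy":0,"wz":0},{"dx":0,"dy":0,"dz":0.6,"wx":0,"wy":0,"wz":0},{"dx":0,"dy":0,"dz":0.6,"wx":0,"wy":0,"wz":0},{"dx":0,"dy":0,"dz":0.4,"wx":0,"wy":0,"wz":0},{"dx":0,"dy":0,"dz":0,"wx":0,"wy":0,"wz":0},{"dx":0,"dy":0,"dz":0,"wx":0,"wy":0,"wz":0}]' -1 40 && python3 - <<'E'
from h import *
s=sense();R=np.array(s["eef_rot"]);t=np.array(s["tool_pos"]);print(s["tool_pos"])
print(R.T@(np.array([.5063,-.2533,.042])-t)/.06,np.round(R,4))
E
```

```text
clock: 2.78
tool_pos: [0.506, -0.2558, 0.0917]
eef_rot: [[0.077, 0.997, 0.001], [0.997, -0.077, -0.001], [-0.001, 0.001, -1.0]]
wrist_force: [-0.1, -0.8, 0.1]
gripper_width: 0.0939
grasp_force: 0.0
[ 0.50602004 -0.25575534  0.09167941]
[4.20223234e-02 3.22918803e-04 8.27948155e-01] [[ 0.0772  0.997   0.0013]
 [ 0.997  -0.0772 -0.0011]
 [-0.001   0.0014 -1.    ]]
```

```bash
python3 -m pendant '[{"dx":0.04,"dy":0,"dz":0.4,"wx":0,"wy":0,"wz":0},{"dx":0,"dy":0,"dz":0.3,"wx":0,"wy":0,"wz":0},{"dx":0,"dy":0,"dz":0.13,"wx":0,"wy":0,"wz":0},{"dx":0,"dy":0,"dz":0,"wx":0,"wy":0,"wz":0},{"dx":0,"dy":0,"dz":0,"wx":0,"wy":0,"wz":0}]' -1 && python3 -m pendant '[{"dx":0,"dy":0,"dz":0,"wx":0,"wy":0,"wz":0},{"dx":0,"dy":0,"dz":0,"wx":0,"wy":0,"wz":0},{"dx":0,"dy":0,"dz":0,"wx":0,"wy":0,"wz":0},{"dx":0,"dy":0,"dz":0,"wx":0,"wy":0,"wz":0},{"dx":0,"dy":0,"dz":0,"wx":0,"wy":0,"wz":0},{"dx":0,"dy":0,"dz":0,"wx":0,"wy":0,"wz":0},{"dx":0,"dy":0,"dz":0,"wx":0,"wy":0,"wz":0},{"dx":0,"dy":0,"dz":0,"wx":0,"wy":0,"wz":0}]' 1 50
```

```text
clock: 3.4
tool_pos: [0.5067, -0.2526, 0.0415]
eef_rot: [[0.076, 0.997, 0.001], [0.997, -0.076, -0.001], [-0.001, 0.001, -1.0]]
wrist_force: [0.3, 0.5, 0.9]
gripper_width: 0.0942
grasp_force: 0.0
clock: 4.4
tool_pos: [0.5061, -0.2523, 0.0407]
eef_rot: [[0.076, 0.997, -0.0], [0.997, -0.076, -0.0], [-0.0, -0.0, -1.0]]
wrist_force: [0.3, 0.0, -0.8]
gripper_width: 0.0172
grasp_force: 0.0
```

```bash
python3 -m pendant '[{"dx":0,"dy":0,"dz":0,"wx":0,"wy":0,"wz":0},{"dx":0,"dy":0,"dz":0,"wx":0,"wy":0,"wz":0},{"dx":0,"dy":0,"dz":0,"wx":0,"wy":0,"wz":0}]' 1 50; python3 -m pendant '[{"dx":0,"dy":0,"dz":-0.2,"wx":0,"wy":0,"wz":0},{"dx":0,"dy":0,"dz":-0.4,"wx":0,"wy":0,"wz":0},{"dx":0,"dy":0,"dz":-0.6,"wx":0,"wy":0,"wz":0},{"dx":0,"dy":0,"dz":-0.6,"wx":0,"wy":0,"wz":0},{"dx":0,"dy":0,"dz":-0.6,"wx":0,"wy":0,"wz":0},{"dx":0,"dy":0,"dz":-0.4,"wx":0,"wy":0,"wz":0},{"dx":0,"dy":0,"dz":-0.2,"wx":0,"wy":0,"wz":0},{"dx":0,"dy":0,"dz":0,"wx":0,"wy":0,"wz":0},{"dx":0,"dy":0,"dz":0,"wx":0,"wy":0,"wz":0}]'; python3 - <<'E'
from h import *
s=sense();t=np.array(s["tool_pos"])
# after world yaw to bracket
ya=np.array([-.0404,.0797]);ya/=np.linalg.norm(ya)
x=np.r_[ya,0];z=np.array([0,0,-1.]);y=np.cross(z,x)
R=np.array(s["eef_rot"]);yaw=np.degrees(np.arctan2(ya[1],ya[0])-np.arctan2(R[1,0],R[0,0]));print("yaw",yaw,np.radians(yaw)/.15,y)
print(np.array([x,y,z])@(np.array([.5907,.1795,.2])-t)/.06)
E
```

```text
clock: 4.78
tool_pos: [0.5063, -0.2523, 0.0407]
eef_rot: [[0.076, 0.997, 0.0], [0.997, -0.076, -0.0], [-0.0, 0.0, -1.0]]
wrist_force: [-0.6, -0.1, 0.1]
gripper_width: 0.0136
grasp_force: 50.0
clock: 5.9
tool_pos: [0.5056, -0.2519, 0.2191]
eef_rot: [[0.076, 0.997, -0.002], [0.997, -0.076, 0.001], [0.001, -0.002, -1.0]]
wrist_force: [-0.0, -0.4, -1.3]
gripper_width: 0.0133
grasp_force: 50.0
yaw 31.236249704932483 3.634502688841194 [0.89195154 0.45213102 0.        ]
[5.77195684 4.51592426 0.31826773]
```

```bash
python3 -m pendant '[{"dx":0,"dy":0,"dz":0,"wx":0,"wy":0,"wz":-0.6},{"dx":0,"dy":0,"dz":0,"wx":0,"wy":0,"wz":-0.8},{"dx":0,"dy":0,"dz":0,"wx":0,"wy":0,"wz":-0.9},{"dx":0,"dy":0,"dz":0,"wx":0,"wy":0,"wz":-0.8},{"dx":0,"dy":0,"dz":0,"wx":0,"wy":0,"wz":-0.53}]' >/dev/null; python3 -m pendant '[{"dx":0.3,"dy":0.24,"dz":0,"wx":0,"wy":0,"wz":0},{"dx":0.6,"dy":0.47,"dz":0,"wx":0,"wy":0,"wz":0},{"dx":0.7,"dy":0.55,"dz":0,"wx":0,"wy":0,"wz":0},{"dx":0.7,"dy":0.55,"dz":0,"wx":0,"wy":0,"wz":0},{"dx":0.7,"dy":0.55,"dz":0,"wx":0,"wy":0,"wz":0},{"dx":0.7,"dy":0.55,"dz":0,"wx":0,"wy":0,"wz":0},{"dx":0.7,"dy":0.55,"dz":0,"wx":0,"wy":0,"wz":0},{"dx":0.7,"dy":0.55,"dz":0,"wx":0,"wy":0,"wz":0},{"dx":0.42,"dy":0.32,"dz":0,"wx":0,"wy":0,"wz":0},{"dx":0.25,"dy":0.19,"dz":0,"wx":0,"wy":0,"wz":0},{"dx":0,"dy":0,"dz":0,"wx":0,"wy":0,"wz":0},{"dx":0,"dy":0,"dz":0,"wx":0,"wy":0,"wz":0}]'; python3 - <<'E'
from h import *
import cv2,json
s=sense();p=camera_params("wrist");f=grab_frame("wrist");cv2.imwrite("pics/w2.png",f[:,:,::-1])
json.dump(dict(vfov=p["vfov"],cx=p["cx"],cy=p["cy"],T=np.array(p["T"]).tolist()),open("w2.json","w"))
E
```

```text
clock: 8.02
tool_pos: [0.5917, 0.1778, 0.2203]
eef_rot: [[-0.45, 0.893, -0.001], [0.893, 0.45, -0.001], [-0.001, -0.001, -1.0]]
wrist_force: [0.8, 0.2, -1.5]
gripper_width: 0.0132
grasp_force: 50.0
```

View pics/w2.png

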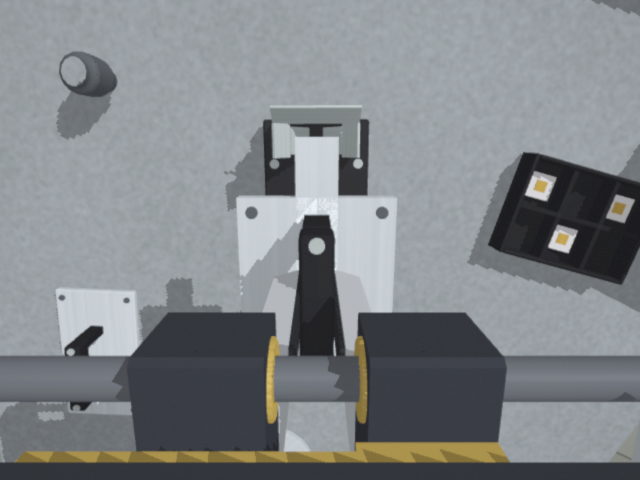

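The wrist view shows the plate over the bracket, with the ear end spanning (295–339,138) and the plate screws at (251,213) and (382,212). The bracket base screws are at (274,163) and (358,163) and the far lip spans (270–362,107), so the ear is roughly in line. I'll work out the offset.

```bash
python3 - <<'E'
from h import *
import json
np.set_printoptions(precision=4,suppress=True)
p=json.load(open("w2.json"));s=sense();t=np.array(s["tool_pos"]);R=np.array(s["eef_rot"])
X,Y=R[:2,0],R[:2,1]
tf=lambda P:np.array([(P[:2]-t[:2])@X,(P[:2]-t[:2])@Y])*1e3
zt=t[2]+.0033
for n,x,z in[("brk screw",(274,163),.02),("brk screw",(358,163),.02),("lip",(270,107),.073),("lip",(362,107),.073),("plate screw",(251,213),zt-.036),("plate screw",(382,212),zt-.036),("ear",(295,138),zt-.036),("ear",(339,138),zt-.036),("bar",(317,246),zt+.008)]:
    print(n,tf(onz("w",*x,z,p)))
for c in[(.5925,.1793),(.5887,.1797),(.5928,.1795),(.5888,.1796)]:print("ctr prior",tf(np.array(c)))
E
```

```text
brk screw [ 47.2223 -37.6258]
brk screw [47.2657 34.5273]
lip [ 89.3299 -34.2251]
lip [89.3676 31.1901]
plate screw [ 33.0267 -32.1518]
plate screw [33.5445 29.8309]
ear [ 67.5329 -10.9339]
ear [67.5446  9.0386]
bar [28.2662 -0.9717]
ctr prior [1.1881 1.3631]
ctr prior [ 3.2554 -1.8504]
ctr prior [1.2317 1.721 ]
ctr prior [ 3.121  -1.8061]
```

```bash
python3 -m pendant '[{"dx":0.04,"dy":-0.01,"dz":0.3,"wx":0,"wy":0,"wz":0},{"dx":0,"dy":0,"dz":0.5,"wx":0,"wy":0,"wz":0},{"dx":0,"dy":0,"dz":0.5,"wx":0,"wy":0,"wz":0},{"dx":0,"dy":0,"dz":0.3,"wx":0,"wy":0,"wz":0},{"dx":0,"dy":0,"dz":0,"wx":0,"wy":0,"wz":0},{"dx":0,"dy":0,"dz":0,"wx":0,"wy":0,"wz":0},{"dx":0,"dy":0,"dz":0,"wx":0,"wy":0,"wz":0}]' 1 60; python3 - <<'E'
from h import *
s=sense();t=np.array(s["tool_pos"]);R=np.array(s["eef_rot"])
tgt=np.array([.5917,.1778])+np.array([-.45,.893])*.0023+np.array([.893,.45])*-.0005
print((np.r_[tgt,.0607]-t)@R/.06)
E
```

```text
clock: 8.95
tool_pos: [0.5912, 0.1811, 0.1265]
eef_rot: [[-0.451, 0.892, 0.003], [0.892, 0.451, 0.001], [-0.001, 0.003, -1.0]]
wrist_force: [0.5, -0.6, -0.8]
gripper_width: 0.0138
grasp_force: 60.0
[-0.0136394  -0.02908857  1.09619405]
```

```bash
python3 -m pendant '[{"dx":-0.01,"dy":-0.03,"dz":0.1,"wx":0,"wy":0,"wz":0},{"dx":0,"dy":0,"dz":0.15,"wx":0,"wy":0,"wz":0},{"dx":0,"dy":0,"dz":0.15,"wx":0,"wy":0,"wz":0},{"dx":0,"dy":0,"dz":0.15,"wx":0,"wy":0,"wz":0},{"dx":0,"dy":0,"dz":0.15,"wx":0,"wy":0,"wz":0},{"dx":0,"dy":0,"dz":0.1,"wx":0,"wy":0,"wz":0},{"dx":0,"dy":0,"dz":0,"wx":0,"wy":0,"wz":0},{"dx":0,"dy":0,"dz":0,"wx":0,"wy":0,"wz":0}]'; python3 - <<'E'
from h import *
import cv2
s=sense();t=np.array(s["tool_pos"]);R=np.array(s["eef_rot"])
tgt=np.array([.5917,.1778])+np.array([-.45,.893])*.0023+np.array([.893,.45])*-.0005
print((np.r_[tgt,.0607]-t)@R/.06)
E
```

```text
clock: 9.95
tool_pos: [0.5889, 0.1796, 0.0769]
eef_rot: [[-0.452, 0.892, 0.0], [0.892, 0.452, -0.0], [-0.0, 0.0, -1.0]]
wrist_force: [-1.1, 0.0, -2.0]
gripper_width: 0.0131
grasp_force: 60.0
[-0.00949993  0.01970095  0.27031878]
```

```bash
python3 -m pendant '[{"dx":0,"dy":0.01,"dz":0.05,"wx":0,"wy":0,"wz":0},{"dx":0,"dy":0,"dz":0.05,"wx":0,"wy":0,"wz":0},{"dx":0,"dy":0,"dz":0.05,"wx":0,"wy":0,"wz":0},{"dx":0,"dy":0,"dz":0.04,"wx":0,"wy":0,"wz":0},{"dx":0,"dy":0,"dz":0,"wx":0,"wy":0,"wz":0}]';python3 -m pendant '[{"dx":0,"dy":0,"dz":0.04,"wx":0,"wy":0,"wz":0},{"dx":0,"dy":0,"dz":0.04,"wx":0,"wy":0,"wz":0},{"dx":0,"dy":0,"dz":0,"wx":0,"wy":0,"wz":0},{"dx":0,"dy":0,"dz":0,"wx":0,"wy":0,"wz":0}]'
```

```text
clock: 10.58
tool_pos: [0.5911, 0.1802, 0.069]
eef_rot: [[-0.452, 0.892, 0.005], [0.892, 0.452, 0.001], [-0.002, 0.005, -1.0]]
wrist_force: [-2.0, -0.3, 8.7]
gripper_width: 0.0132
grasp_force: 60.0
clock: 11.08
tool_pos: [0.5913, 0.1801, 0.0643]
eef_rot: [[-0.452, 0.892, 0.006], [0.892, 0.452, 0.001], [-0.002, 0.005, -1.0]]
wrist_force: [-1.6, -0.5, 9.3]
gripper_width: 0.0132
grasp_force: 60.0
```

```bash
python3 -m pendant '[{"dx":0,"dy":0,"dz":0.04,"wx":0,"wy":0,"wz":0},{"dx":0,"dy":0,"dz":0.03,"wx":0,"wy":0,"wz":0},{"dx":0,"dy":0,"dz":0,"wx":0,"wy":0,"wz":0}]';python3 -m pendant '[{"dx":0,"dy":0,"dz":0.03,"wx":0,"wy":0,"wz":0},{"dx":0,"dy":0,"dz":0,"wx":0,"wy":0,"wz":0},{"dx":0,"dy":0,"dz":0,"wx":0,"wy":0,"wz":0}]'
```

```text
clock: 11.45
tool_pos: [0.5916, 0.18, 0.0606]
eef_rot: [[-0.451, 0.892, 0.006], [0.892, 0.451, 0.001], [-0.002, 0.006, -1.0]]
wrist_force: [-1.4, -0.7, 9.9]
gripper_width: 0.0137
grasp_force: 60.0
clock: 11.82
tool_pos: [0.5917, 0.1801, 0.0607]
eef_rot: [[-0.452, 0.892, 0.007], [0.892, 0.452, 0.001], [-0.003, 0.007, -1.0]]
wrist_force: [-3.8, -1.3, 16.1]
gripper_width: 0.0134
grasp_force: 60.0
```

```bash
python3 -m pendant '[{"dx":0,"dy":0,"dz":0.04,"wx":0,"wy":0,"wz":0},{"dx":0,"dy":0,"dz":0.02,"wx":0,"wy":0,"wz":0},{"dx":0,"dy":0,"dz":0,"wx":0,"wy":0,"wz":0},{"dx":0,"dy":0,"dz":0,"wx":0,"wy":0,"wz":0}]'; python3 - <<'E'
from bench import *
import cv2,numpy as np
a=grab_frame("side")[270:440,130:270];b=grab_frame("scene")[200:370,400:560]
cv2.imwrite("pics/s2.png",np.hstack([cv2.resize(a,None,fx=2.6,fy=2.6),cv2.resize(b,None,fx=2.6,fy=2.6)])[:,:,::-1])
E
```

```text
clock: 12.32
tool_pos: [0.5917, 0.18, 0.0606]
eef_rot: [[-0.452, 0.892, 0.008], [0.892, 0.452, 0.001], [-0.003, 0.008, -1.0]]
wrist_force: [-10.1, -3.6, 29.2]
gripper_width: 0.0138
grasp_force: 60.0
```

View pics/s2.png

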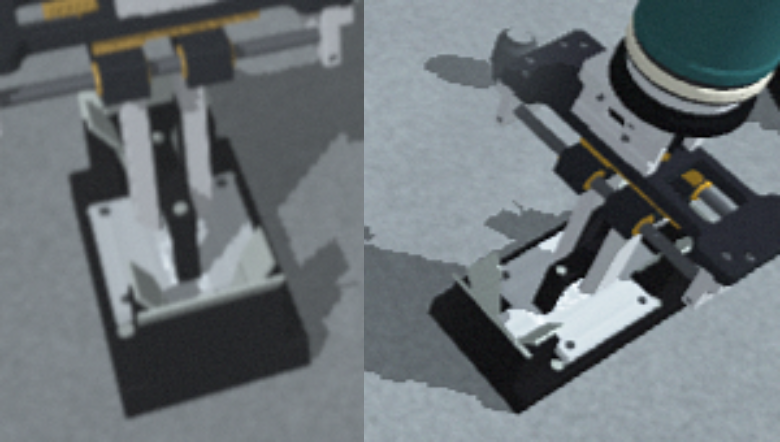

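The plate is seated in the bracket: it lies flat in the base between both clips, and the force rises without any further descent. I'll take off the push, open and rise.

```bash
python3 -m pendant '[{"dx":0,"dy":0,"dz":-0.05,"wx":0,"wy":0,"wz":0},{"dx":0,"dy":0,"dz":-0.02,"wx":0,"wy":0,"wz":0},{"dx":0,"dy":0,"dz":0,"wx":0,"wy":0,"wz":0}]'; python3 -m pendant '[{"dx":0,"dy":0,"dz":0,"wx":0,"wy":0,"wz":0},{"dx":0,"dy":0,"dz":0,"wx":0,"wy":0,"wz":0},{"dx":0,"dy":0,"dz":0,"wx":0,"wy":0,"wz":0},{"dx":0,"dy":0,"dz":0,"wx":0,"wy":0,"wz":0},{"dx":0,"dy":0,"dz":0,"wx":0,"wy":0,"wz":0},{"dx":0,"dy":0,"dz":0,"wx":0,"wy":0,"wz":0},{"dx":0,"dy":0,"dz":0,"wx":0,"wy":0,"wz":0}]' -0.2
```

```text
clock: 12.8
tool_pos: [0.5917, 0.1801, 0.0607]
eef_rot: [[-0.452, 0.892, 0.007], [0.892, 0.452, 0.001], [-0.002, 0.007, -1.0]]
wrist_force: [-3.2, -2.1, 14.0]
gripper_width: 0.0134
grasp_force: 60.0
clock: 13.68
tool_pos: [0.5894, 0.1799, 0.0551]
eef_rot: [[-0.452, 0.892, 0.0], [0.892, 0.452, -0.0], [-0.0, 0.0, -1.0]]
wrist_force: [0.3, -0.2, 0.1]
gripper_width: 0.0566
grasp_force: 0.0
```

Released cleanly. Now rise and check.

```bash
python3 -m pendant '[{"dx":0,"dy":0,"dz":-0.2,"wx":0,"wy":0,"wz":0},{"dx":0,"dy":0,"dz":-0.4,"wx":0,"wy":0,"wz":0},{"dx":0,"dy":0,"dz":-0.6,"wx":0,"wy":0,"wz":0},{"dx":0,"dy":0,"dz":-0.6,"wx":0,"wy":0,"wz":0},{"dx":0,"dy":0,"dz":-0.6,"wx":0,"wy":0,"wz":0},{"dx":0,"dy":0,"dz":-0.4,"wx":0,"wy":0,"wz":0},{"dx":0,"dy":0,"dz":-0.2,"wx":0,"wy":0,"wz":0},{"dx":0,"dy":0,"dz":0,"wx":0,"wy":0,"wz":0},{"dx":0,"dy":0,"dz":0,"wx":0,"wy":0,"wz":0}]'; python3 - <<'E'
from bench import *
import cv2,numpy as np
a=grab_frame("side")[240:440,130:330];b=cv2.resize(grab_frame("wrist"),(400,300))
cv2.imwrite("pics/s3.png",np.hstack([cv2.resize(a,(400,400)),cv2.copyMakeBorder(b,0,100,0,0,0)])[:,:,::-1])
E
```

```text
clock: 14.8
tool_pos: [0.5889, 0.1798, 0.2335]
eef_rot: [[-0.452, 0.892, -0.003], [0.892, 0.452, -0.001], [0.001, -0.003, -1.0]]
wrist_force: [-0.4, 0.2, 0.6]
gripper_width: 0.0561
grasp_force: 0.0
```

View pics/s3.png

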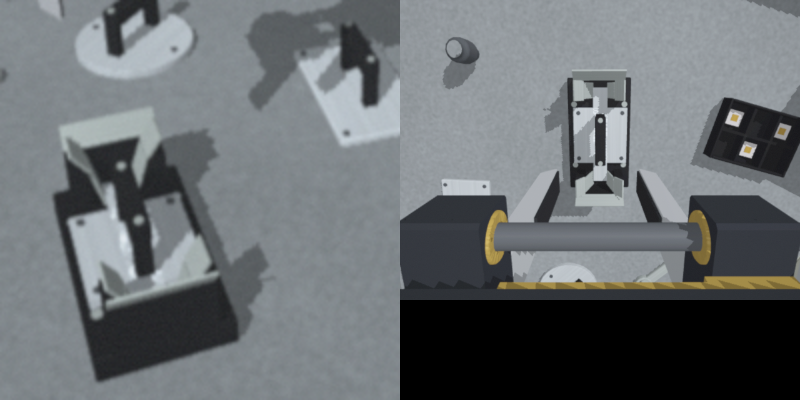

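The plate lies flat and centred in the bracket with both ears in the clips, the gripper is clear of it, and the round and plain plates are undisturbed. Handing in.

```bash
python3 -c "
from bench import *
print(job_done())"
```

```text
the job is handed in; nothing more can be done
None
```

The eared carrier plate is fully home in the bracket, flat on the base with both ears in the spring clips, and released; the plain and round plates were left where they were, and the job was handed in at about 15 s of the 38 s allowed.

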